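# Swing a chassis rail past the post into its jig bay

### The job

Push the aluminium rail across the bench with the fingertips into the bay of the blue and pink jig: angle it so that one end goes in behind the yellow-topped post, then push the other end so that it swings in and the rail lies flush along the blue back fence between the two pink end stops. Only push it, never lift it off the bench or tip it, and leave all the other loose things where they are.

Things in the scene. Friction and masses are not known exactly. Their poses are not given: they have to be found in the camera images.
- rail: loose slotted aluminium profile with black end caps, 30 mm wide (its x), 220 mm long (its y), 30 mm high, 0.14 to 0.28 kg, lying on the bench; both ends and both long sides are alike; origin at the centre of its underside, z up. It starts on the robot's side of the post, roughly parallel to the jig's fence
- rail_left (a point): centre of the rail's end face at its own +y end, 15 mm above the bench
- rail_right (a point): centre of the rail's end face at its own -y end, 15 mm above the bench
- jig: jig fixed to the bench, its bay open towards the robot. Origin on the bench, midway along the inner face of the blue back fence; x points away from the robot into the fence, y along the fence to the robot's left. The fence stands from x = 0 to 14 mm and is 34 mm high; the dark floor marking is flush and slides freely
- stop_left (a point): mouth end of the pink end stop at jig +y: the corner of its inner face, on the bench, at jig x = -62 mm, y = +130 mm. The stop is 14 mm thick, 34 mm high and runs back to the fence
- stop_right (a point): the same corner of the other end stop, at jig x = -62 mm, y = -130 mm
- seat (a point): where the rail's origin lies when it is seated: jig x = -15 mm, y = 0 (20 mm of play to either side), rail y axis along jig y, either way round
- post: fixed steel post, yellow top, 24 mm in diameter, 60 mm high, origin at its foot. It stands before the mouth in one of two sockets, at jig x = -75 mm, y = +75 or -75 mm (read which). From it to the far end stop is less than the rail's length; between it and the fence 63 mm are clear. Its foot washer and the flat brass cap on the empty socket do not obstruct
- cube: bystander, loose, to be left alone: blue 60 mm marker cube with black and white squares; origin under its centre
- tape: bystander, loose, to be left alone: yellow roll of tape, 90 mm across, 40 mm high, lying flat; origin under its centre
- wheel: bystander, loose, to be left alone: blue rover wheel lying flat, 68 mm across, 35 mm high; origin under its centre
- servo: bystander, loose, to be left alone: small black servo 20 x 40 x 40 mm; origin under its centre
- driver: bystander, loose, to be left alone: red-handled screwdriver 170 mm long, lying down
- glass: bystander, loose, to be left alone: empty drinking glass 66 mm across, 100 mm high, standing; origin under its centre
- motor: bystander, loose, to be left alone: bare steel motor standing on end, 36 mm across, 67 mm high; origin under its centre

How it is judged:
By the outcome, as a careful person would: the job done as asked, in the order asked, and still so for the second after the job is handed in, with the robot touching nothing.
It also fails if it takes over 72 s, if anything falls off the work surface, if the arm or the gripper's body presses on something with over 40 N, if the wrist force passes 120 N, or if a joint passes its speed limit or range.

### The arm

A 6-joint arm with a two-finger parallel gripper is mounted at the origin on the work surface. World frame = base frame: x ahead of the robot, y to its left, z up, the work surface at z = 0. Lengths are in mm, angles in rad, forces in N, time in s.
With the tool pointing down it reaches from about 275 to 850 mm from the base axis. Payload 5.2 kg.
Tool frame: the origin (TCP) lies midway between the tips of the shut fingers; the grasp point (between the pads) lies 19 mm behind it; z points along the fingers, y is the line along which they close (so a half turn about z gives the same grasp; the last joint's range is limited). The gripper opens to 85 mm and grips with 20 to 120 N. Pads are 22 mm wide; open, the fingers measure 114 mm over their backs; the gripper's body (76 mm by 85 mm) begins 54 mm behind the grasp point. The pads swing forward as they close: fully open they stand 13 mm farther back than shut.
Start: joints at [1.103, 0.259, 1.535, -0, 1.348, -0.203], TCP at [143.921, 530.841, 231.31] pointing down, gripper open.
Joint ranges: [-3.14, 3.14], [-0.91, 2.08], [0.19, 2.58], [-1.22, 4.36], [0.22, 2.71], [-3.12, 3.12]. Speed limits (rad/s): [2.57, 2.57, 3.14, 3.14, 3.14, 3.14].

### API

Orientations are given as a unit quaternion [x, y, z, w].
In Python, from station import env gives the robot as it stands.
- The arm moves only by the tool jog_arm, never from a script. Its argument "targets" is a list of rows, each a list of 5 numbers: the shift along the world's x, y, z in m, then the turn about the world's z in rad, then the closure, from 0 (fully open) to 1 (shut). In form: [[x, y, z, yaw, fingers], ...]. A call has exactly 10 rows; each row shifts and turns the commanded pose from where the row before left it; what a row does not reach is not made up. A row lasts 1/10 s, in which the tool goes at most 50 mm and 8.59 degrees, less where a joint would pass 70% of its speed; a pose out of reach is approached as far as the arm can. A call with a gripper value outside its range is refused whole. The fingers move at their own pace and stop on an object; "squeeze" is the grip in N (left out, the last holds). Time passes only in rows, so rows that do not move let the fingers close, or fill a call up. It gives the time, the measured TCP pose, the force, the opening and the grip force at its end, in the units of the state.
- env.state(): the state, without advancing time (a new reading comes with each control period).
- env.grab_frame(name): name is "side" or "top" or "wrist"; returns a dict with "frame" (480x640x3 uint8, blue, green, red), "z_map" (480x640 float32, mm along the optical axis (not along the pixel's ray), 0 where there is no reading), "mtx" (3x3 intrinsics, pixels), "k1" (the pictures are not rectified: a ray, as slopes to the right and down, at radius r is drawn at 1 + k1 r^2 times it, then the intrinsics apply), "R" (3x3) and "t" (3): a world point X has camera coordinates R X + t. Camera axes: x right, y down, z forward; pixel columns grow to the right and rows downward; lengths in mm; the calibration is good to about 2 mm. A picture is of the moment at which its call begins.
- env.finish_job(): hands the job in; it is judged then, once.
The state is a dict: "time_s": time; "joints": joint angles; "qvel": joint speeds; "tau": joint torques, N m; "tool_pos": TCP position; "tool_rot": TCP orientation; "wrist_force": force on the tool from outside, world axes, zero at the start; "moment": the same for the moment, N m; "grip_width": finger opening in mm; "grasp_force": force on a finger pad.
Only numpy, scipy, OpenCV 4.12 (cv2) and the standard library are available. Lean on these libraries where they do the work, as an engineer would, in place of code of your own. Each camera call takes 0.05 s, during which the arm holds its last target. There are 200 camera calls.

## Working session

There is one attempt and no reset: what is moved stays moved. The work goes in short steps, Python scripts to look and compute and a tool call to move; the robot and the scene stay as the last step left them, time stands still between calls to the robot, and variables do not carry over. Pictures are saved under pics/ and viewed, at most 10 in all, crops included, and the job is handed in when it is done.

Besides the shell and the picture viewer there is one more tool, called after "Call:" as name([rows], argument=value, ...), one row to a line, values as JSON. jog_arm: Moves the arm, as the interface text tells. Its arguments: {"type":"object","properties":{"targets":{"type":"array"},"squeeze":{"type":"number"}},"required":["targets"]}

```bash
mkdir -p pics; ls
cat > h.py <<'E'
import numpy as np, cv2
from station import env
def grab(n,fn=None):
    f=env.grab_frame(n)
    if fn: cv2.imwrite('pics/'+fn,f['frame'])
    return f
def cloud(f):
    # world point for each pixel from depth
    v,u=np.mgrid[0:480,0:640].astype(np.float64)
    K=np.array(f['mtx']);d=np.array([f['k1'],0,0,0],float)
    p=cv2.undistortPoints(np.stack([u.ravel(),v.ravel()],1)[:,None],K,d)[:,0]
    z=f['z_map'].ravel().astype(float)
    X=np.c_[p*z[:,None],z]
    W=(X-np.array(f['t']))@np.array(f['R'])
    W[z==0]=np.nan
    return W.reshape(480,640,3)
def ray(f,uv,h):
    p=cv2.undistortPoints(np.array(uv,float).reshape(-1,1,2),np.array(f['mtx']),np.array([f['k1'],0,0,0],float))[:,0]
    R=np.array(f['R']);t=np.array(f['t'])
    D=np.c_[p,np.ones(len(p))]@R; C=-R.T@t
    return C+D*((h-C[2])/D[:,2])[:,None]
E
python3 - <<'E'
from h import *
a=grab('top','top0.png');b=grab('side','side0.png')
for n,f in(('top',a),('side',b)): np.savez('/tmp/%s.npz'%n,**f); print(n,-np.array(f['R']).T@np.array(f['t']),f['mtx'][0][0],f['k1'])
print(env.state())
E
```

```text
pics
top [465.27097317  15.22156813 901.73716095] 475.73695002486056 -0.01413528250945406
side [373.78309637 977.15878856 671.63664171] 602.8406160438439 -0.006362673942587426
{'time_s': 0.1, 'joints': array([ 1.10319192e+00,  2.59297468e-01,  1.53597526e+00, -2.21870926e-05,
        1.34802251e+00, -2.02783226e-01]), 'qvel': array([-5.67855696e-05, -1.65287019e-03, -2.22747058e-03,  6.87406925e-04,
       -7.24185495e-04,  1.14020318e-03]), 'tau': array([ 9.17762845e-04, -4.46963418e+01, -2.91248381e+01, -4.86732206e-04,
        6.10396251e-03,  2.58558129e-05]), 'tool_pos': array([143.70884658, 530.39285688, 230.54246973]), 'tool_rot': array([ 1.32021528e-01,  9.91246484e-01, -8.07472457e-04, -2.69818876e-04]), 'wrist_force': array([-1.07149588,  0.17716948, -0.28961103]), 'moment': array([-0.00589086,  0.01930949,  0.01928257]), 'grasp_force': 0.0, 'grip_width': 85.21903319496514}
```

View pics/top0.png

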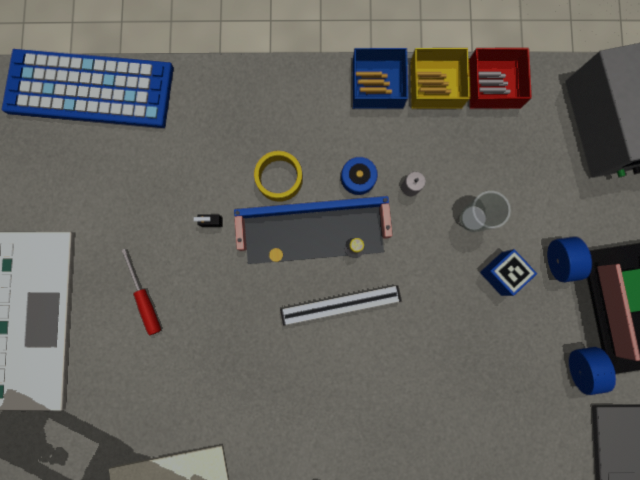

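View pics/side0.png

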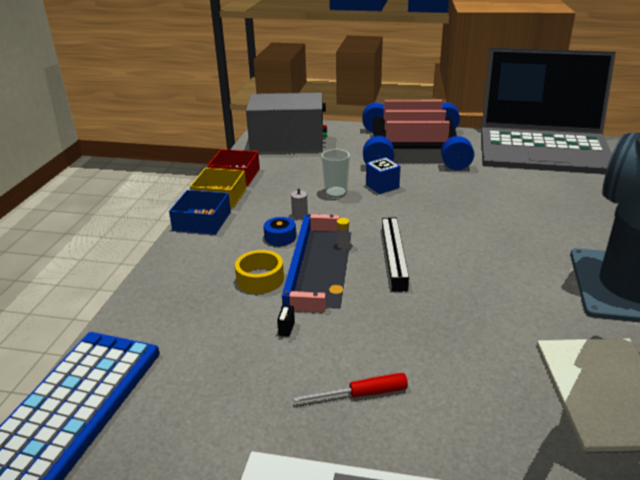

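The top view shows the post at (357,245), so on the right (−y) side. The brass cap is at (276,255), the rail runs from (283,315) to (400,294), and the blue fence runs from (236,212) to (388,201). The side view agrees. Next I'll measure these.

```bash
cat > meas.py <<'E'
from h import *
def rect(W,m):
    P=W[m]; P=P[~np.isnan(P[:,0])]
    r=cv2.minAreaRect(P[:,:2].astype(np.float32))
    return r,np.median(P[:,2]),len(P)
E
python3 - <<'E'
from meas import *
for n in('top','side'):
    f=dict(np.load('/tmp/%s.npz'%n)); W=cloud(f); hsv=cv2.cvtColor(f['frame'],cv2.COLOR_BGR2HSV)
    H,S,V=[hsv[...,i].astype(int) for i in range(3)]
    x,y,z=W[...,0],W[...,1],W[...,2]
    roi=(x>300)&(x<620)&(y>-170)&(y<250)
    blue=roi&(H>100)&(H<125)&(S>150)&(z>28)&(z<40)
    nn,L,st,_=cv2.connectedComponentsWithStats(blue.astype(np.uint8))
    for i in range(1,nn):
        if st[i,4]>60: print(n,'blue',st[i],rect(W,L==i))
    pink=roi&((H<12)|(H>170))&(S>60)&(V>90)&(z>28)&(z<40)
    nn,L,st,_=cv2.connectedComponentsWithStats(pink.astype(np.uint8))
    for i in range(1,nn):
        if st[i,4]>30: print(n,'pink',st[i],rect(W,L==i))
    yel=roi&(H>18)&(H<35)&(S>120)&(z>54)&(z<66); print(n,'post',rect(W,yel) if yel.any() else None)
    rail=(x>280)&(x<440)&(y>-170)&(y<120)&(z>24)&(z<36)
    nn,L,st,_=cv2.connectedComponentsWithStats(rail.astype(np.uint8))
    for i in range(1,nn):
        if st[i,4]>100: print(n,'rail',st[i],rect(W,L==i))
    print(n,'bench z',np.nanmedian(z[(x>200)&(x<280)&(abs(y)<100)]))
f=dict(np.load('/tmp/top.npz'))
print('rail px@30',ray(f,[[283,308],[285,325],[398,286],[400,302]],30).round(1).tolist())
print('fence px@34',ray(f,[[235,209],[388,197],[389,203],[236,216]],34).round(1).tolist())
print('post@60',ray(f,[[357,243]],60),'cap@0',ray(f,[[276,255]],0))
E
```

```text
top blue [239 211  46   5 146] (((616.1360473632812, 122.24864196777344), (7.750294208526611, 82.72940826416016), 0.2127203792333603), np.float64(33.49513015697343), 146)
top pink [382 211  10  26 141] (((596.598876953125, -109.42182159423828), (47.684505462646484, 13.798851013183594), 4.383262634277344), np.float64(33.59384239787183), 141)
top pink [235 216   9  34 219] (((579.9136962890625, 163.60214233398438), (61.26017379760742, 13.739388465881348), 5.187140941619873), np.float64(33.797842350068485), 219)
top post (((554.4454956054688, -50.83245849609375), (22.680021286010742, 22.951927185058594), 45.241371154785156), np.float64(60.21548095125654), 48)
top rail [280 309  82  17 695] (((425.7070007324219, 13.106876373291016), (28.819889068603516, 147.49429321289062), 0.24732714891433716), np.float64(29.95824311844089), 695)
top bench z 0.08830881789883735
side blue [284 260  15  39 129] (((616.396728515625, 121.31161499023438), (8.029707908630371, 112.38117980957031), 0.5593965649604797), np.float64(32.848806451787354), 129)
side pink [316 215  24   6 105] (((596.5458984375, -108.
[... 248 characters left out ...]
), np.float64(33.017138507224374), 243)
side post (((554.3705444335938, -49.44904708862305), (22.123966217041016, 28.727142333984375), 10.156639099121094), np.float64(59.18667176643949), 90)
side rail [392 238  17  44 397] (((434.47857666015625, 16.688610076904297), (29.131969451904297, 144.47531127929688), 7.544434070587158), np.float64(29.67667944251322), 397)
side bench z 0.06702832200801097
rail px@30 [[441.6, 81.4, 30.0], [411.0, 77.5, 30.0], [481.5, -128.3, 30.0], [452.5, -131.4, 30.0]]
fence px@34 [[623.5, 171.4, 34.0], [645.7, -112.0, 34.0], [634.4, -113.7, 34.0], [610.4, 169.3, 34.0]]
post@60 [[557.15902567 -51.78683935  60.        ]] cap@0 [[540.82009871  97.69355232   0.        ]]
```

Run:
```python
from meas import *
for n in('top','side'):
    f=dict(np.load('/tmp/%s.npz'%n)); W=cloud(f); hsv=cv2.cvtColor(f['frame'],cv2.COLOR_BGR2HSV)
    H,S,V=[hsv[...,i].astype(int) for i in range(3)]
    x,y,z=W[...,0],W[...,1],W[...,2]
    roi=(x>490)&(x<660)&(y>-130)&(y<190)
    for nm,m in(('blue',roi&(H>100)&(H<125)&(S>150)&(z>28)&(z<38)),('pink',roi&((H<12)|(H>170))&(S>60)&(V>70)&(z>28)&(z<38)),
      ('rail',(x>390)&(x<500)&(y>-170)&(y<120)&(z>24)&(z<36))):
        nn,L,st,_=cv2.connectedComponentsWithStats(m.astype(np.uint8))
        for i in range(1,nn):
            if st[i,4]>100: 
                r,zz,k=rect(W,L==i); P=W[L==i]; c=P[:,:2].mean(0); v=np.linalg.svd(P[:,:2]-c,full_matrices=False)[2][0]
                print(n,nm,np.round(r[0],1),np.round(r[1],1),round(r[2],2),round(zz,1),k,'pca yaw',np.arctan2(-v[0]*np.sign(v[1]),abs(v[1])).round(4))
    for nm,lo,hi,rg in(('cube',50,70,(400,560,-400,-230)),('glass',10,110,(520,680,-330,-200)),('motor',50,75,(600,720,-200,-110)),('tape',30,48,(620,740,30,150)),('servo',15,50,(560,640,180,250))):
        m=(z>lo)&(z<hi)&(x>rg[0])&(x<rg[1])&(y>rg[2])&(y<rg[3])
        if m.sum()>5: r,zz,k=rect(W,m); print(n,nm,np.round(r[0]),np.round(r[1]),round(zz),k)
```

```text
top blue [629.3  31.4] [ 13.5 284.6] 4.98 33.8 1030 pca yaw 0.0854
top pink [ 602.8 -109. ] [60.1 13.8] 4.47 33.7 184 pca yaw -1.4689
top pink [579.9 163.4] [61.2 14.2] 4.65 33.7 233 pca yaw -1.4985
top rail [447.5 -23.4] [ 30.1 220.6] 11.44 30.1 2016 pca yaw 0.1994
top cube [ 506. -327.] [61. 61.] 60 1227
top glass [ 579. -287.] [133.  65.] 62 1635
top motor [ 671. -160.] [35. 35.] 55 304
top tape [677.  90.] [114. 119.] 38 1123
top servo [605. 223.] [20. 45.] 36 293
side blue [628.8  33.3] [ 15.  289.8] 5.11 33.2 612 pca yaw 0.0862
side pink [ 601.8 -105.3] [59.5 20.9] 11.3 32.7 131 pca yaw -1.4523
side pink [579.3 166.4] [61.7 17.9] 8.5 33.0 243 pca yaw -1.4823
side rail [447.  -21.8] [ 30.4 225. ] 11.42 29.6 1000 pca yaw 0.2018
side cube [ 506. -326.] [64. 66.] 59 384
side glass [ 579. -284.] [131.  70.] 61 1312
side motor [ 671. -157.] [33. 37.] 54 123
side tape [677.  90.] [113. 119.] 36 909
side servo [604. 224.] [21. 50.] 34 344
```

Call:
jog_arm([
  [0.0166,-0.0345,0,-0.055,1],
  [0.0166,-0.0345,0,-0.055,1],
  [0.0166,-0.0345,0,-0.055,1],
  [0.0166,-0.0345,0,-0.055,1],
  [0.0166,-0.0345,0,-0.055,1],
  [0.0166,-0.0345,0,-0.055,1],
  [0.0166,-0.0345,0,-0.055,1],
  [0.0166,-0.0345,0,-0.055,1],
  [0.0166,-0.0345,0,-0.055,1],
  [0.0166,-0.0345,0,-0.055,1],
], squeeze=30)

```text
time_s: 1.1
tool_pos: [310.0, 184.4, 231.2]
tool_rot: [0.397, 0.918, -0.0, -0.0]
wrist_force: [0.2, 0.7, -0.7]
grip_width: -0.2
grasp_force: 0.0
```

Call:
jog_arm([
  [0.0166,-0.0345,0,-0.055,1],
  [0.0166,-0.0345,0,-0.055,1],
  [0.0166,-0.0345,0,-0.055,1],
  [0.0166,-0.0345,0,-0.055,1],
  [0.0166,-0.0345,0,-0.055,1],
  [0.0166,-0.0345,0,-0.055,1],
  [0.0166,-0.0345,0,-0.055,1],
  [0.0166,-0.0345,0,-0.055,1],
  [0.0166,-0.0345,0,-0.055,1],
  [0.0166,-0.0345,0,-0.055,1],
])

```text
time_s: 2.1
tool_pos: [476.1, -160.6, 230.9]
tool_rot: [0.632, 0.775, 0.0, -0.0]
wrist_force: [0.5, 0.8, 0.0]
grip_width: 0.1
grasp_force: 0.0
```

Call:
jog_arm([
  [0,0,-0.03,0,1],
  [0,0,-0.03,0,1],
  [0,0,-0.03,0,1],
  [0,0,-0.03,0,1],
  [0,0,-0.03,0,1],
  [0,0,-0.03,0,1],
  [0,0,-0.02,0,1],
  [0,0,-0.014,0,1],
  [0,0,-0.007,0,1],
  [0,0,0,0,1],
])

```text
time_s: 3.1
tool_pos: [475.2, -158.8, 9.4]
tool_rot: [0.631, 0.776, -0.0, -0.001]
wrist_force: [-0.2, 0.3, 0.7]
grip_width: 0.1
grasp_force: 0.0
```

Call:
jog_arm([
  [-0.0012,0.0059,0,0,1],
  [-0.0012,0.0059,0,0,1],
  [-0.0012,0.0059,0,0,1],
  [-0.0012,0.0059,0,0,1],
  [-0.0012,0.0059,0,0,1],
  [-0.0012,0.0059,0,0,1],
  [-0.0012,0.0059,0,0,1],
  [-0.0012,0.0059,0,0,1],
  [-0.0012,0.0059,0,0,1],
  [-0.0012,0.0059,0,0,1],
])

```text
time_s: 4.1
tool_pos: [463.8, -99.7, 10.3]
tool_rot: [0.631, 0.776, -0.0, -0.0]
wrist_force: [0.8, -2.5, 1.1]
grip_width: -0.2
grasp_force: 1.0
```

```bash
cat > rail.py <<'E'
from meas import *
import sys
def meas(n='top'):
    f=grab(n); W=cloud(f); x,y,z=[W[...,i] for i in range(3)]
    b=f['frame'].astype(int); hsv=cv2.cvtColor(f['frame'],cv2.COLOR_BGR2HSV)
    m=(x>330)&(x<618)&(y>-190)&(y<260)&(z>22)&(z<32.5)
    m&=~((hsv[...,1]>90)&(hsv[...,2]>60))
    nn,L,st,_=cv2.connectedComponentsWithStats(m.astype(np.uint8))
    P=np.concatenate([W[L==i] for i in range(1,nn) if st[i,4]>60])
    r=cv2.minAreaRect(P[:,:2].astype(np.float32)); c=np.array(r[0]); q=cv2.boxPoints(r); 
    e1,e2=q[1]-q[0],q[2]-q[1]; v=e1 if np.hypot(*e1)>np.hypot(*e2) else e2; v=v*np.sign(v[1])
    yaw=np.arctan2(-v[0],v[1]); ph=.085; o=np.array([622.2,30.9])
    J=np.array([[np.cos(ph),np.sin(ph)],[-np.sin(ph),np.cos(ph)]])
    j=J@(c-o); th=yaw-ph; a=np.array([np.sin(th),-np.cos(th)])
    print(n,'world',c.round(1),'yaw',yaw.round(3),'size',np.round(r[1],1),'z',np.median(P[:,2]).round(1),'| jig c',j.round(1),'th',th.round(3),'R',(j+110*a).round(1),'L',(j-110*a).round(1))
    s=env.state(); t=s['tool_pos']; print('tcp',t.round(1),'jig',(J@(t[:2]-o)).round(1),'F',s['wrist_force'].round(1),'t',s['time_s'])
if __name__=='__main__':
    for n in sys.argv[1:]: meas(n)
E
python3 rail.py top side
```

```text
top world [435.   32.3] yaw 0.205 size [ 30.2 192.1] z 30.0 | jig c [-186.4   17.3] th 0.12 R [-173.2  -91.9] L [-199.6  126.5]
tcp [463.2 -98.7  10.2] jig [-169.4 -115.7] F [-0.5 -0.   0.2] t 4.15
side world [471.8  98.2] yaw -0.401 size [376.9 152.7] z 29.6 | jig c [-144.1   79.9] th -0.486 R [-195.5  -17.4] L [-92.7 177.1]
tcp [463.2 -99.   10.1] jig [-169.5 -115.9] F [-0.2  0.7  0.2] t 4.2
```

Call:
jog_arm([
  [-0.0012,0.006,0,0,1],
  [-0.0012,0.006,0,0,1],
  [-0.0012,0.006,0,0,1],
  [-0.0012,0.006,0,0,1],
  [-0.0012,0.006,0,0,1],
  [-0.0012,0.006,0,0,1],
  [-0.0012,0.006,0,0,1],
  [-0.0012,0.006,0,0,1],
  [-0.0012,0.006,0,0,1],
  [-0.0012,0.006,0,0,1],
])

```text
time_s: 5.2
tool_pos: [451.8, -39.7, 10.3]
tool_rot: [0.631, 0.776, 0.0, 0.0]
wrist_force: [0.1, -1.0, -1.2]
grip_width: -0.4
grasp_force: 0.4
```

Call:
jog_arm([
  [0.002,-0.01,0,0,1],
  [0.003,-0.015,0,0,1],
  [0,0,0.03,0,1],
  [0,0,0.03,0,1],
  [-0.01,0,0.03,0.1,0],
  [-0.02,0,0.01,0.14,0],
  [-0.03,0.01,0,0.14,0],
  [-0.03,0.015,0,0.14,0],
  [-0.03,0.015,0,0.14,0],
  [-0.01,0.015,0,0.14,0],
])

```text
time_s: 6.2
tool_pos: [324.4, -10.3, 110.1]
tool_rot: [0.277, 0.961, -0.0, -0.001]
wrist_force: [0.6, 0.3, 0.2]
grip_width: 84.7
grasp_force: 0.0
```

```bash
python3 rail.py top; python3 -c "
from h import *
grab('top','top1.png')"
```

```text
top world [425.9  79.4] yaw 0.205 size [ 30.4 220.5] z 30.0 | jig c [-191.5   65. ] th 0.12 R [-178.3  -44.2] L [-204.7  174.2]
tcp [323.4  -8.6 110. ] jig [-301.  -14.] F [-2.9  0.9  0.2] t 6.25
```

View pics/top1.png

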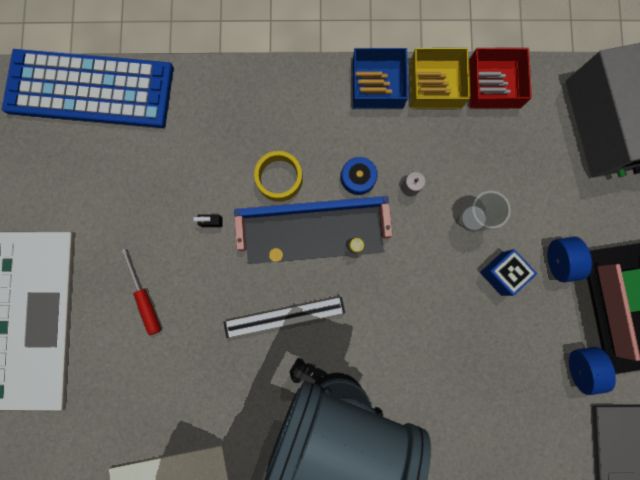

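Call:
jog_arm([
  [0.009,0.013,0,0.128,0],
  [0.009,0.013,0,0.128,0],
  [0.009,0.013,0,0.128,0],
  [0.009,0.013,0,0.128,0],
  [0.009,0.013,0,0.128,0],
  [0.009,0.013,0,0.128,0],
  [0,0,-0.035,0,0],
  [0,0,-0.035,0,0],
  [0,0,-0.03,0,0],
  [0,0,-0.012,0,0],
])

```text
time_s: 7.3
tool_pos: [381.2, 66.8, -4.0]
tool_rot: [-0.1, 0.995, 0.0, -0.001]
wrist_force: [-0.7, -0.3, 1.0]
grip_width: 85.3
grasp_force: 0.0
```

Call:
jog_arm([
  [0.006,0.0012,0,0,0],
  [0.006,0.0012,0,0,0],
  [0.006,0.0012,0,0,0],
  [0.006,0.0012,0,0,0],
  [0.005,0,0,0.01,0],
  [0.005,0,0,0.01,0],
  [0.005,0,0,0.01,0],
  [0.005,0,0,0.01,0],
  [0.005,0,0,0.01,0],
  [0.005,0,0,0.01,0],
])

```text
time_s: 8.3
tool_pos: [435.3, 72.6, -1.7]
tool_rot: [-0.132, 0.991, 0.0, -0.0]
wrist_force: [-1.5, 0.3, 0.7]
grip_width: 85.2
grasp_force: 0.8
```

```bash
python3 rail.py top
```

```text
top world [478.   15.5] yaw 0.257 size [30.  80.1] z 29.9 | jig c [-145.    -3.1] th 0.172 R [-126.2 -111.5] L [-163.8  105.3]
tcp [436.5  72.5  -1.6] jig [-181.5   57.2] F [-0.1  0.8 -0. ] t 8.35
```

Call:
jog_arm([
  [0.005,-0.0002,0,0.01,0],
  [0.005,-0.0002,0,0.01,0],
  [0.005,-0.0002,0,0.01,0],
  [0.005,-0.0002,0,0.01,0],
  [0.005,-0.0002,0,0.01,0],
  [0.005,-0.0002,0,0.01,0],
  [0.005,-0.0002,0,0.01,0],
  [0.005,-0.0002,0,0.01,0],
  [0.005,-0.0002,0,0.01,0],
  [0.005,-0.0002,0,0.01,0],
])

```text
time_s: 9.35
tool_pos: [485.3, 70.6, -1.7]
tool_rot: [-0.181, 0.983, 0.0, -0.0]
wrist_force: [-0.5, 0.8, -1.1]
grip_width: 85.3
grasp_force: 0.4
```

```bash
cat >> rail.py <<'E'
    # right-end estimate from the visible part printed via R of true-length assumption is wrong if occluded
E
sed -i "s/^    s=env.state/    l=max(r[1])\/2; print('visible right end jig',(j+l*a).round(1),'left',(j-l*a).round(1))\n    s=env.state/" rail.py; python3 rail.py top
```

```text
top world [542.5  -6.6] yaw -1.227 size [30.  27.1] z 29.7 | jig c [-82.6 -30.6] th -1.312 R [-189.   -58.7] L [23.7 -2.5]
visible right end jig [-97.1 -34.4] left [-68.1 -26.8]
tcp [486.5  70.5  -1.5] jig [-131.9   51. ] F [-0.2  0.1 -0.1] t 9.4
```

Call:
jog_arm([
  [0.005,-0.0005,0,0.012,0],
  [0.005,-0.0005,0,0.012,0],
  [0.005,-0.0005,0,0.012,0],
  [0.005,-0.0005,0,0.012,0],
  [0.005,-0.0005,0,0.012,0],
  [-0.01,-0.004,0,0,0],
  [-0.02,-0.008,0,0,0],
  [0,0,0.035,0,0],
  [0,0,0.035,0,0.5],
  [0,0,0.035,0,1],
])

```text
time_s: 10.4
tool_pos: [478.8, 55.9, 104.3]
tool_rot: [-0.21, 0.978, 0.0, -0.0]
wrist_force: [1.0, 1.0, -1.2]
grip_width: 59.1
grasp_force: 0.0
```

Call:
jog_arm([
  [-0.01,0.02,0.02,-0.14,1],
  [-0.015,0.03,0,-0.14,1],
  [-0.015,0.03,0,-0.14,1],
  [-0.01,0.03,0,-0.14,1],
  [0,0.03,0,-0.14,1],
  [0,0,0,-0.14,1],
  [0,0,0,-0.14,1],
  [0,0,0,-0.14,1],
  [0,0,0,-0.14,1],
  [0,0,0,-0.14,1],
])

```text
time_s: 11.4
tool_pos: [429.3, 195.8, 123.2]
tool_rot: [0.472, 0.882, -0.0, 0.0]
wrist_force: [-0.8, -0.2, 0.5]
grip_width: -0.1
grasp_force: 0.0
```

```bash
python3 rail.py top side; python3 -c "
from h import *
grab('top','top2.png'); print(env.state()['joints'],env.state()['tool_rot'])"
```

```text
top world [533.3  82.7] yaw 0.426 size [ 30.5 220.1] z 30.0 | jig c [-84.2  59.2] th 0.341 R [-47.4 -44.5] L [-121.   162.8]
visible right end jig [-47.3 -44.5] left [-121.   162.9]
tcp [429.3 195.8 123.2] jig [-178.2  180.7] F [-0.7 -0.5 -0.7] t 11.45
side world [535.8 115.8] yaw -0.086 size [268.3 133.7] z 29.5 | jig c [-78.9  91.9] th -0.171 R [-97.6 -16.5] L [-60.2 200.3]
visible right end jig [-101.7  -40.3] left [-56.1 224.1]
tcp [429.4 195.8 123.2] jig [-178.1  180.7] F [ 0.2 -0.5  0.1] t 11.5
[ 1.90931921e-01  2.26500827e-01  1.86758426e+00 -5.65280454e-05
  1.04748452e+00 -4.05888802e-01] [ 4.67953513e-01  8.83753081e-01 -1.18419423e-05  2.43283924e-05]
```

View pics/top2.png

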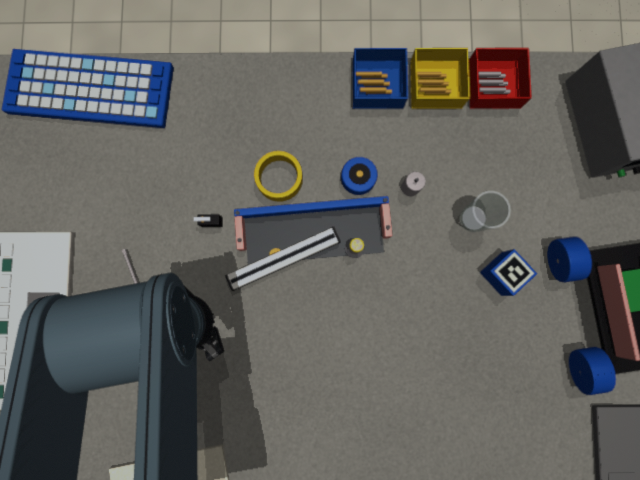

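Call:
jog_arm([
  [0.015,0.006,0,-0.057,1],
  [0.016,0.005,0,-0.057,1],
  [0.015,0.0035,0,-0.056,1],
  [0,0,-0.02,0,1],
  [0,0,-0.025,0,1],
  [0,0,-0.025,0,1],
  [0,0,-0.025,0,1],
  [0,0,-0.014,0,1],
  [0,0,-0.005,0,1],
  [0,0,0,0,1],
])

```text
time_s: 12.55
tool_pos: [475.4, 210.4, 8.8]
tool_rot: [0.542, 0.841, -0.0, -0.0]
wrist_force: [-0.5, 0.6, -0.3]
grip_width: -0.2
grasp_force: 0.0
```

Call:
jog_arm([
  [0.0025,-0.0055,0,0,1],
  [0.0025,-0.0055,0,0,1],
  [0.0025,-0.0055,0,0,1],
  [0.0025,-0.0055,0,0,1],
  [0.0025,-0.0055,0,0,1],
  [0.0025,-0.0055,0,0,1],
  [0.0025,-0.0055,0,0,1],
  [0.0025,-0.0055,0,0,1],
  [0.0025,-0.0055,0,0,1],
  [0.0025,-0.0055,0,0,1],
])

```text
time_s: 13.55
tool_pos: [501.1, 155.2, 9.3]
tool_rot: [0.543, 0.84, -0.0, -0.0]
wrist_force: [-1.1, 0.3, 1.8]
grip_width: 0.1
grasp_force: 0.9
```

```bash
python3 rail.py top
```

```text
top world [550.7  42. ] yaw 0.423 size [ 30.6 215.4] z 30.0 | jig c [-70.3  17.2] th 0.338 R [-33.8 -86.6] L [-106.7  121. ]
visible right end jig [-34.6 -84.5] left [-106.   118.8]
tcp [501.6 154.4   9.3] jig [-109.7  133.3] F [-0.2  0.1 -0.3] t 13.6
```

Call:
jog_arm([
  [0.0025,-0.0055,0,0,1],
  [0.0025,-0.0055,0,0,1],
  [0.0025,-0.0055,0,0,1],
  [0.0025,-0.0055,0,0,1],
  [-0.002,0.005,0,0,1],
  [-0.004,0.009,0,0,1],
  [0,0,0.034,0,1],
  [0,0,0.034,0,1],
  [0,0,0.034,0,0.5],
  [0,0,0,0.13,0],
])

```text
time_s: 14.6
tool_pos: [507.7, 149.0, 116.1]
tool_rot: [0.486, 0.874, 0.003, 0.004]
wrist_force: [0.3, -0.5, 1.4]
grip_width: 28.2
grasp_force: 0.0
```

Call:
jog_arm([
  [0,-0.0122,0,0.144,0],
  [0,-0.0122,0,0.144,0],
  [0,-0.0122,0,0.144,0],
  [0,-0.0122,0,0.144,0],
  [0,-0.0122,0,0.144,0],
  [0,-0.0122,0,0.144,0],
  [0,-0.0122,0,0.144,0],
  [0,-0.0122,0,0.144,0],
  [0,-0.0122,0,0.144,0],
  [0,-0.0122,0,0.144,0],
])

```text
time_s: 15.6
tool_pos: [504.5, 26.2, 111.3]
tool_rot: [-0.213, 0.977, 0.0, -0.0]
wrist_force: [0.1, -0.3, -0.5]
grip_width: 85.7
grasp_force: 0.0
```

```bash
python3 rail.py top; python3 -c "
from h import *
grab('top','top3.png'); print(env.state()['joints'],env.state()['tool_rot'])"
```

```text
[-1.70472670e-01  2.96398913e-01  1.80453485e+00 -3.54061540e-04
  1.04064345e+00 -2.16501071e+00] [-2.10376799e-01  9.77620365e-01 -1.44583568e-04 -4.98177957e-05]Traceback (most recent call last):
  File "rail.py", line 19, in <module>
    for n in sys.argv[1:]: meas(n)
                           ~~~~^^^
  File "rail.py", line 9, in meas
    P=np.concatenate([W[L==i] for i in range(1,nn) if st[i,4]>60])
ValueError: need at least one array to concatenate
```

View pics/top3.png

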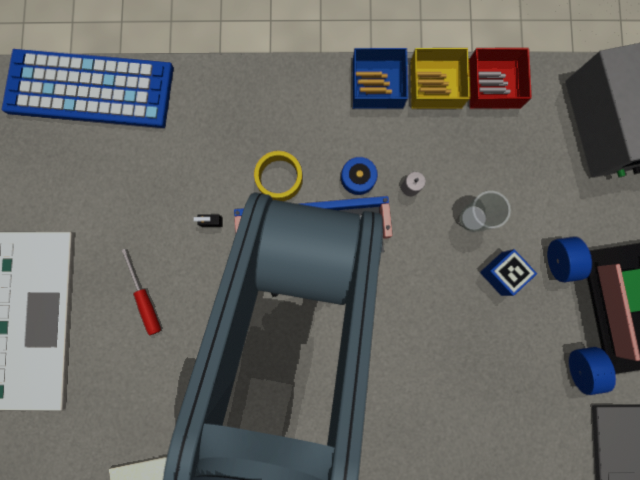

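The arm hides the rail in this view, so I'll use the wrist and side cameras.

Run:
```python
from h import *
b=grab('side'); w=grab('wrist')
np.savez('/tmp/w.npz',**w)
cv2.imwrite('pics/sw3.png',np.hstack([cv2.resize(b['frame'][180:340,220:460],(400,267)),cv2.resize(w['frame'],(356,267))]))
for n,f in(('side',b),('wrist',w)):
    W=cloud(f); x,y,z=[W[...,i] for i in range(3)]
    S=cv2.cvtColor(f['frame'],cv2.COLOR_BGR2HSV)[...,1]
    m=(x>480)&(x<618)&(y>-95)&(y<150)&(z>27)&(z<32)&(S<90)
    k,L,st,_=cv2.connectedComponentsWithStats(m.astype(np.uint8))
    for i in range(1,k):
        if st[i,4]>80:
            r=cv2.minAreaRect(W[L==i][:,:2].astype(np.float32)); print(n,st[i,4],np.round(r[0],1),np.round(r[1],1),round(r[2],2),cv2.boxPoints(r).round(0).tolist())
```

```text
side 912 [559.5  22.8] [ 30.7 224.2] 24.4 [[499.0, 118.0], [592.0, -86.0], [620.0, -73.0], [527.0, 131.0]]
wrist 127 [547.1 -48.6] [21.6  8.3] 64.37 [[539.0, -57.0], [546.0, -60.0], [556.0, -41.0], [548.0, -37.0]]
wrist 12413 [559.4  20.5] [ 31.2 220.8] 24.29 [[500.0, 115.0], [591.0, -87.0], [619.0, -74.0], [528.0, 128.0]]
```

View pics/sw3.png

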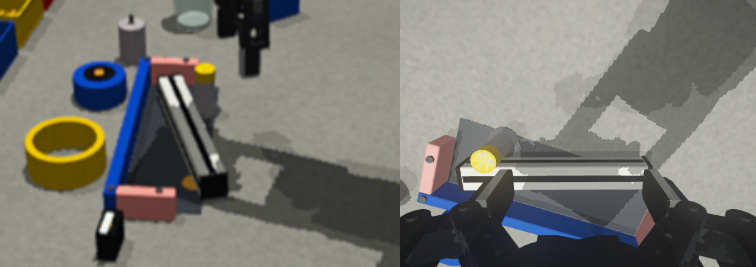

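Call:
jog_arm([
  [0,0,-0.025,0,0],
  [0,0,-0.03,0,0],
  [0,0,-0.03,0,0],
  [0,0,-0.02,0,0],
  [0,0,-0.008,0,0],
  [0,0,0,0,0],
  [0.0045,0.002,0,0,0],
  [0.0045,0.002,0,0,0],
  [0.0045,0.002,0,0,0],
  [0.0045,0.002,0,0,0],
])

```text
time_s: 16.8
tool_pos: [524.1, 33.8, -0.9]
tool_rot: [-0.21, 0.978, -0.0, 0.001]
wrist_force: [0.6, -0.1, -0.0]
grip_width: 85.6
grasp_force: 0.0
```

Call:
jog_arm([
  [0.0039,0.001,0,-0.024,0],
  [0.0039,0.001,0,-0.024,0],
  [0.0039,0.001,0,-0.024,0],
  [0.0039,0.001,0,-0.024,0],
  [0.0039,0.001,0,-0.024,0],
  [0.0039,0.001,0,-0.024,0],
  [0.0039,0.001,0,-0.024,0],
  [0.0039,0.001,0,-0.024,0],
  [0.0039,0.001,0,-0.024,0],
  [0.0039,0.001,0,-0.024,0],
])

```text
time_s: 17.8
tool_pos: [562.3, 43.7, -1.7]
tool_rot: [-0.09, 0.996, 0.0, 0.0]
wrist_force: [0.1, -0.3, -0.6]
grip_width: 85.2
grasp_force: 0.4
```

```bash
cat > rw.py <<'E'
from h import *
import sys
def run(views):
  ph=.085;o=np.array([622.2,30.9]);J=np.array([[np.cos(ph),np.sin(ph)],[-np.sin(ph),np.cos(ph)]])
  for n in views:
    f=grab(n); W=cloud(f); x,y,z=[W[...,i] for i in range(3)]
    S=cv2.cvtColor(f['frame'],cv2.COLOR_BGR2HSV)[...,1]
    jx=(x-o[0])*J[0,0]+(y-o[1])*J[0,1]; jy=(x-o[0])*J[1,0]+(y-o[1])*J[1,1]
    m=(jx>-140)&(jx<-1)&(abs(jy)<128)&(z>27)&(z<32)&(S<90)
    k,L,st,_=cv2.connectedComponentsWithStats(m.astype(np.uint8))
    for i in range(1,k):
        if st[i,4]>100:
            P=np.c_[jx[L==i],jy[L==i]].astype(np.float32); r=cv2.minAreaRect(P); print(n,st[i,4],'jig c',np.round(r[0],1),np.round(r[1],1),round(r[2],2),'corners',cv2.boxPoints(r).round(0).tolist(),'z',z[L==i].mean().round(1))
  s=env.state(); print('tcp',s['tool_pos'].round(1),'jig',(J@(s['tool_pos'][:2]-o)).round(1),'F',s['wrist_force'].round(1),s['time_s'])
run(sys.argv[1:])
E
python3 rw.py side wrist
```

```text
side 699 jig c [-38.9  -4.8] [ 46.4 226.8] 5.55 corners [[-73.0, 106.0], [-51.0, -120.0], [-5.0, -115.0], [-27.0, 110.0]] z 29.5
wrist 929 jig c [-77.5 -70.6] [24.  13.3] 25.63 corners [[-91.0, -70.0], [-85.0, -82.0], [-64.0, -71.0], [-70.0, -59.0]] z 29.6
wrist 142 jig c [-73.4  62.5] [5.9 1.6] 89.8 corners [[-74.0, 60.0], [-73.0, 60.0], [-73.0, 65.0], [-74.0, 65.0]] z 29.5
wrist 14101 jig c [-46.1  16.6] [47.4 95.6] 5.21 corners [[-74.0, 62.0], [-65.0, -33.0], [-18.0, -29.0], [-27.0, 66.0]] z 30.3
wrist 102 jig c [-59.6 -37.8] [1.7 4.6] 15.27 corners [[-61.0, -36.0], [-60.0, -40.0], [-58.0, -40.0], [-59.0, -35.0]] z 29.4
wrist 249 jig c [-39.  -64.2] [ 2.8 11.4] 7.65 corners [[-41.0, -59.0], [-40.0, -70.0], [-37.0, -70.0], [-38.0, -58.0]] z 28.7
wrist 184 jig c [-54.9  99.3] [2.5 8.9] 3.99 corners [[-56.0, 104.0], [-56.0, 95.0], [-53.0, 95.0], [-54.0, 104.0]] z 29.0
wrist 114 jig c [-37.7 -84.9] [2.8 6.8] 30.76 corners [[-41.0, -83.0], [-37.0, -89.0], [-35.0, -87.0], [-38.0, -81.0]] z 28.7
tcp [562.8  43.7  -1.6] jig [-58.1  17.8] F [0.3 0.2 0.9] 17.9
```

Call:
jog_arm([
  [0.0028,0.0005,0,-0.0195,0],
  [0.0028,0.0005,0,-0.0195,0],
  [0.0028,0.0005,0,-0.0195,0],
  [0.0028,0.0005,0,-0.0195,0],
  [0.0028,0.0005,0,-0.0195,0],
  [0.0005,0,0,0,0],
  [0.0005,0,0,0,0],
  [0.0005,0,0,0,0],
  [0,0,0,0,0],
  [0,0,0,0,0],
])

```text
time_s: 18.9
tool_pos: [577.4, 46.1, -1.7]
tool_rot: [-0.043, 0.999, -0.0, -0.0]
wrist_force: [-1.3, -0.9, 0.7]
grip_width: 85.3
grasp_force: 0.6
```

```bash
python3 rw.py side
```

```text
side 491 jig c [-26.4  -2.6] [ 47.2 218.6] 0.07 corners [[-50.0, 107.0], [-50.0, -112.0], [-3.0, -112.0], [-3.0, 107.0]] z 29.5
tcp [577.4  46.1  -1.7] jig [-43.4  19. ] F [-1.7  0.4  0.8] 18.95
```

Call:
jog_arm([
  [0.0005,0,0,0,0],
  [0.0005,0,0,0,0],
  [0.0005,0,0,0,0],
  [0.0005,0,0,0,0],
  [0.0005,0,0,0,0],
  [0,0,0,0,0],
  [0,0,0,0,0],
  [0,0,0,0,0],
  [0,0,0,0,0],
  [0,0,0,0,0],
])

```text
time_s: 19.95
tool_pos: [580.1, 46.2, -1.7]
tool_rot: [-0.043, 0.999, 0.0, 0.0]
wrist_force: [-0.0, 0.3, 0.0]
grip_width: 85.3
grasp_force: 0.2
```

Call:
jog_arm([
  [0.0005,0,0,0,0],
  [0.0005,0,0,0,0],
  [0.0005,0,0,0,0],
  [0,0,0,0,0],
  [0,0,0,0,0],
  [0,0,0,0,0],
  [0,0,0,0,0],
  [0,0,0,0,0],
  [0,0,0,0,0],
  [0,0,0,0,0],
])

```text
time_s: 20.95
tool_pos: [580.4, 46.1, -1.8]
tool_rot: [-0.043, 0.999, 0.0, -0.001]
wrist_force: [-4.6, -1.2, 3.0]
grip_width: 85.4
grasp_force: 2.5
```

Call:
jog_arm([
  [0.0005,0,0,0,0],
  [0.0005,0,0,0,0],
  [0.0005,0,0,0,0],
  [0,0,0,0,0],
  [0,0,0,0,0],
  [-0.003,0,0,0,0],
  [-0.01,-0.001,0,0,0],
  [-0.02,-0.002,0,0,0],
  [0,0,0.025,0,0],
  [0,0,0.035,0,0],
])

```text
time_s: 21.95
tool_pos: [547.5, 43.3, 57.0]
tool_rot: [-0.043, 0.999, 0.0, -0.002]
wrist_force: [0.9, 0.4, -0.4]
grip_width: 85.5
grasp_force: 0.0
```

Call:
jog_arm([
  [0,0,0.035,0,0],
  [-0.01,0.02,0.03,0,0],
  [-0.02,0.04,0,0,0],
  [-0.02,0.04,0,0,0],
  [-0.02,0.04,0,0,0],
  [-0.02,0.04,0,0,0],
  [-0.02,0.04,0,0,0],
  [-0.02,0.04,0,0,0],
  [-0.02,0.04,0,0,0],
  [0,0.02,0,0,0],
])

```text
time_s: 22.95
tool_pos: [397.0, 365.8, 123.4]
tool_rot: [-0.044, 0.999, 0.001, -0.0]
wrist_force: [1.1, -0.3, 0.5]
grip_width: 85.4
grasp_force: 0.0
```

```bash
python3 rw.py top side; python3 -c "
from h import *
f=grab('top')['frame']; g=grab('side')['frame']
cv2.imwrite('pics/end.png',np.hstack([cv2.resize(f[130:350,110:560],(450,220)),cv2.resize(g[150:370,200:440],(240,220))]))"
```

```text
top 1532 jig c [-15.3  -5.9] [220.7  28.5] 90.0 corners [[-30.0, -116.0], [-1.0, -116.0], [-1.0, 104.0], [-30.0, 104.0]] z 29.9
side 844 jig c [-15.5  -4.1] [ 29.  223.5] 0.04 corners [[-30.0, 108.0], [-30.0, -116.0], [-1.0, -116.0], [-1.0, 108.0]] z 29.5
tcp [399.3 365.7 123.5] jig [-193.7  352.5] F [-0.2 -0.5  0.5] 23.05
```

View pics/end.png

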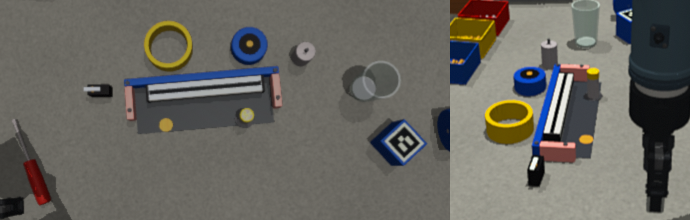

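The picture shows the rail flush along the fence from (148,93) to (264,86), between the two pink stops. The post and the loose things are where they were.

```bash
python3 -c "
from station import env
print(env.finish_job())"
```

```text
the job is handed in; nothing more can be done
None
```

The rail lies flush along the blue fence between the pink stops (jig x ≈ −15 mm, y ≈ −5 mm, parallel to the fence); its right end went in behind the post first, and it was only pushed. The other loose things look unmoved, and I handed the job in at about 23 s of the 72 s limit, but no verdict came back.

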